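# Zero the photometer, then hold its shutter open at the mark

## Task

Zero the photometer by pressing the round plunger on its top all the way down to its stop, and letting it come fully up again, with the shutter slide still fully in. Then pull the spring-return shutter slide out by its upright grip until its pointer stands level with the mark on the rider, and finish while holding it still there against its spring. Leave the rider where it is set, and do not disturb the timer, dish and bottle beside the instrument.

Things in the scene. Friction and masses are not known exactly. Their poses are not given: they have to be found in the camera images.
- photometer: Instrument fixed to the bench: aluminium base plate 245 x 130 x 10 mm (x -190 to +55 in its frame), on it a grey housing 105 x 120 mm, top at 73 mm. Origin on the bench under the housing's centre. -x: its front, where the slide comes out, turned up to 0.45 rad either way from facing the robot; +y: the side with the scale bar (y 43 to 57 mm, top at 22 mm); z up.
- shutter (a joint): Shutter slide, m: 0 = fully in (start), grows as it is pulled out along the photometer's -x; stop at 0.070. A spring pulls it back in: 4 N when in, 80 N/m more as it comes out. Let go, it springs in.
- grip (a point): Point inside the shutter slide's upright black ribbed grip, on its axis, 75 mm above the bench. The grip is a post 20 mm (photometer x) by 14 mm (y), free from 33 mm up to its top at 92 mm; with the slide in it stands at photometer x = -90 mm, 27 mm clear of the housing. Moves with the slide. Beside it the instrument is at most 33 mm high.
- pointer (a point): Tip of the thin steel pointer arm at the foot of the grip, reaching out on the +y side (same photometer x as the grip's axis, y = 41 mm, 27.5 mm high). Moves with the slide.
- rider (a joint): Setting of the rider, m: the shutter opening that is wanted (pointer level with the mark when shutter equals this value), between 0.022 and 0.050. Held by its clamp screw (20 N); not to be moved.
- mark (a point): The mark: fine bright line across the top of the rider, a dark steel saddle 12 mm long, 22 mm wide on the scale bar, top at 28 mm. This point is the line's inner end (y = 41 mm, 27.5 mm high), axes as the photometer's. Pointer level with it: both have the same photometer x.
- plunger (a joint): Zeroing plunger, m: 0 = up, grows as it is pressed straight down; stop at 0.014. Spring: 3 N at the top, 5.4 N at the stop. It rises by itself.
- plunger_top (a point): Centre of the top of the plunger's round black head, 32 mm across, 110 mm above the bench when up, 15 mm behind the housing's centre (photometer x = +15 mm).
- timer: White countdown timer 62 x 62 x 19 mm, loose, beside the slide on the photometer's -y side. Origin at its underside. Leave alone.
- petri_dish: Glass dish 64 mm across, 14 mm high, loose, on the -y side near the front of the base plate. Origin at its underside. Leave alone.
- clear_bottle: Clear glass bottle 51 mm across, 115 mm high, loose, beside the housing on its +y side. Origin at its underside. Leave alone.

How it is judged:
By the outcome, as a careful person would: the job done as asked, in the order asked, and still so for the second after the job is handed in, while the arm keeps its last pose, push and grip.
It also fails if it takes over 42 s, if anything falls off the work surface, if the arm or the gripper's body presses on something with over 40 N, if the wrist force passes 120 N, or if a joint passes its speed limit or range.

## Robot

A 6-joint arm with a two-finger parallel gripper is mounted at the origin on a cart in front of the work surface, level with it; the furniture and walls round the work are solid. World frame = base frame: x ahead of the robot, y to its left, z up, the work surface at z = 0. Lengths are in m, angles in rad, forces in N, time in s.
With the tool pointing down it reaches from about 0.4 to 0.825 m from the base axis. Payload 7 kg.
Tool frame: the origin (TCP) lies at the very end of the fingers, on their centre line; the grasp point (between the pads) lies arm.hold_point_z behind it (arm.hold_point_z is the distance from the TCP to the grasp point, in m); z points along the fingers, y is the line along which they close (so a half turn about z gives the same grasp; the last joint's range is limited). The gripper opens to 88 mm and grips with 3 to 60 N. Pads are 19 mm wide; open, the fingers measure 130 mm over their backs; the gripper's body (78 mm by 193 mm) begins 47 mm behind the grasp point.
Start: joints at [-0.886, 0.359, 0.012, 0, -1.224, -0.288], TCP at [0.261, -0.623, 0.227] pointing down, gripper open.
Joint ranges: [-3.07, 3.07], [-1.43, 2.12], [-1.02, 1.25], [-3.03, 1.67], [-3.05, -0], [-3.03, 3.03]. Speed limits (rad/s): [2.39, 2.39, 3.01, 3.14, 3.14, 3.14].

## Interface

Orientations are given as [roll, pitch, yaw] about the fixed x, y, z axes, in that order (R = Rz(yaw) Ry(pitch) Rx(roll)).
In Python, from station import arm gives the robot as it stands.
- The arm moves only by the tool send_path, called after "Call:" as name([rows], argument=value, ...), one row to a line, values as JSON. Schema: {"type":"object","properties":{"deltas":{"type":"array","items":{"type":"array","items":{"type":"number"},"minItems":5,"maxItems":5},"minItems":1,"maxItems":20},"grip_n":{"type":"number"},"only":{"type":"string"},"quiet":{"type":"boolean"},"lines":{"type":"string"}},"required":["deltas"],"additionalProperties":false}. deltas is a list of rows, 1 to 20 of them, each of 5 numbers: the finger opening in m, then dx, dy, dz in m, then a turn about the tool's z in rad; each row is the pose to reach, as a shift and turn from the pose commanded when the call began, along the tool's axes at that moment; what a row does not reach only later rows make up. A row lasts 1/12 s, in which the tool goes at most 0.0417 m and 0.125 rad, less where a joint would pass 70% of its speed; a pose out of reach is approached as far as the arm can. The fingers move at their own pace and stop on an object; grip_n is the grip in N (left out, the last holds). Time passes only in rows, so rows that do not move let the fingers close. The tool returns the time, the measured TCP pose, the force, the opening and the grip force at its end. only (a regular expression) keeps the lines of the reply that match it, lines (a string "A,B") keeps lines A to B, and quiet returns only ok. Input that does not fit is refused with a message, and nothing moves.
- arm.get_state(): the state, without advancing time (a new reading comes with each control period).
- arm.grab_frame(name): name is "side" or "top"; returns the picture (420x560x3 uint8, red, green, blue); there is no depth.
- arm.camera_params(name): a dict with "fx", "fy", "cx", "cy" (pixels), "D" ([k1, k2, p1, p2, k3] as OpenCV has them; the pictures are not rectified), "T" (4x4, takes a point from camera to world coordinates). Camera axes: x right, y down, z forward; pixel columns grow to the right and rows downward; lengths in m; the calibration is good to about 2 mm. A picture is of the moment at which its call begins. camera_params takes no time and is no camera call.
- arm.job_done(): hands the job in; it is judged then, once.
The state is a dict: "t": time; "q": joint angles; "qd": joint speeds; "joint_efforts": joint torques, N m; "eef_pos": TCP position; "ee_rot": TCP orientation; "force": force on the tool from outside, world axes, zero at the start; "moment": the same for the moment, N m; "width": finger opening in m; "gripper_force": force on a finger pad.
Only numpy, scipy, OpenCV 4.12 (cv2) and the standard library are available. Lean on these libraries where they do the work, as an engineer would, in place of code of your own. Each camera call takes 0.05 s, during which the arm holds its last target. There are 200 camera calls.

## Working session

There is one attempt and no reset: what is moved stays moved. The work goes in short steps, Python scripts to look and compute and a tool call to move; the robot and the scene stay as the last step left them, time stands still between calls to the robot, and variables do not carry over. Pictures are saved under pics/ and viewed, at most 10 in all, crops included, and the job is handed in when it is done.

```bash
ls; mkdir -p pics; python3 - <<'E'
from station import arm
import cv2
s=arm.get_state();print(s);print(arm.hold_point_z)
for n in("side","top"):
    f=arm.grab_frame(n);cv2.imwrite(f"pics/{n}0.png",f[:,:,::-1]);p=arm.camera_params(n);print(n,p)
E
```

```text
pics
station.py
{'t': 0.0, 'q': array([-8.85878216e-01,  3.59395185e-01,  1.10559692e-02, -3.69527510e-04,
       -1.22412376e+00, -2.88126897e-01]), 'qd': array([-0.00016605,  0.00024221, -0.00181567, -0.00241538, -0.0005033 ,
        0.0001057 ]), 'joint_efforts': array([-8.38932792e-04, -5.82712269e+01,  2.93046820e+01,  6.99698254e+00,
        6.74390380e-03, -1.74622232e-04]), 'eef_pos': array([ 0.26066053, -0.62209392,  0.22561259]), 'ee_rot': array([ 3.13989599e+00, -1.40578465e-04, -2.74492716e+00]), 'force': array([-0.75193161,  0.78925136, -0.08171121]), 'moment': array([-0.02941674,  0.01898613,  0.05235383]), 'gripper_force': 0.0, 'width': 0.08754090009608839}
0.0188
side {'fx': 500.3882871495169, 'fy': 500.3882871495169, 'cx': 272.9183932215016, 'cy': 210.47921158883386, 'D': array([-0.01821598,  0.        ,  0.        ,  0.        ,  0.        ]), 'T': array([[-0.98115639, -0.106048  ,  0.1615115 ,  0.37960157],
       [-0.19270501,  0.4763834 , -0.85785992,  0.97339269],
       [ 0.01403294, -0.87281881, -0.48784259,  0.61496598],
       [ 0.        ,  0.        ,  0.        ,  1.        ]])}
top {'fx': 396.39454230527423, 'fy': 396.39454230527423, 'cx': 283.77683566666457, 'cy': 209.08505106071118, 'D': array([-0.09247851,  0.        ,  0.        ,  0.        ,  0.        ]), 'T': array([[-0.02937623, -0.99148908,  0.12683237,  0.42135199],
       [-0.99952607,  0.02796945, -0.01285875,  0.09167393],
       [ 0.00920188, -0.12715   , -0.99184082,  0.9254009 ],
       [ 0.        ,  0.        ,  0.        ,  1.        ]])}
```

View pics/side0.png

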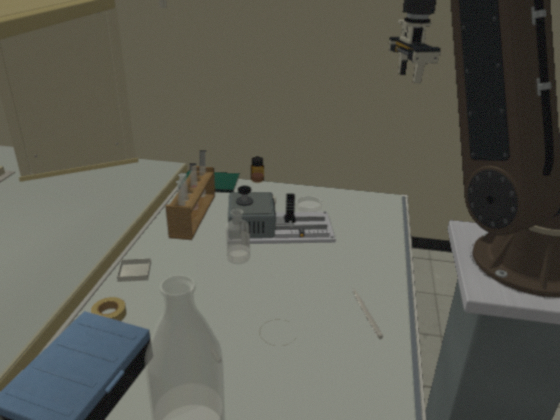

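View pics/top0.png

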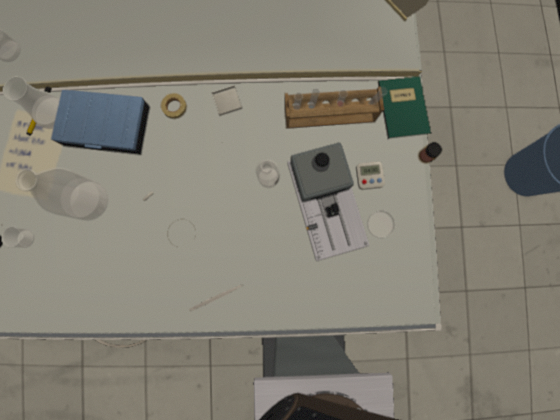

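The top view shows the plunger head at (322,159), the grip at about (333,210), the rider at about (312,226), the timer at (370,176), the dish at (381,224) and the bottle at (268,173). I'll zoom in on both views.

```bash
python3 - <<'E'
import cv2,numpy as np
t=cv2.imread('pics/top0.png')[135:265,280:400];s=cv2.imread('pics/side0.png')[175:250,220:345]
cv2.imwrite('pics/tc.png',cv2.resize(t,None,fx=4.5,fy=4.5,interpolation=cv2.INTER_CUBIC))
cv2.imwrite('pics/sc.png',cv2.resize(s,None,fx=6,fy=6,interpolation=cv2.INTER_CUBIC))
E
```

```text
(no output)
```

View pics/tc.png

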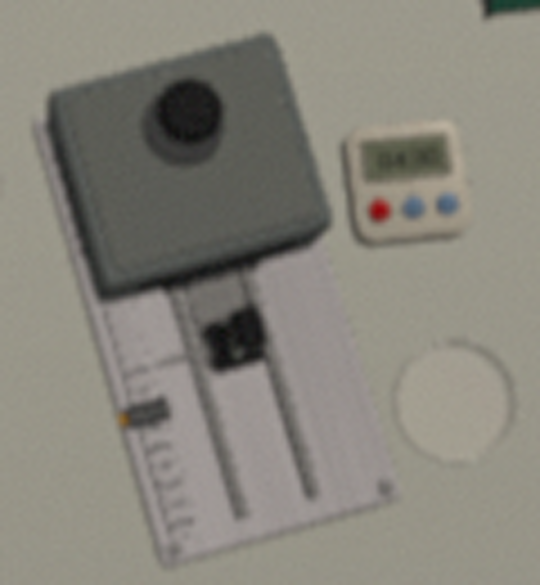

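View pics/sc.png

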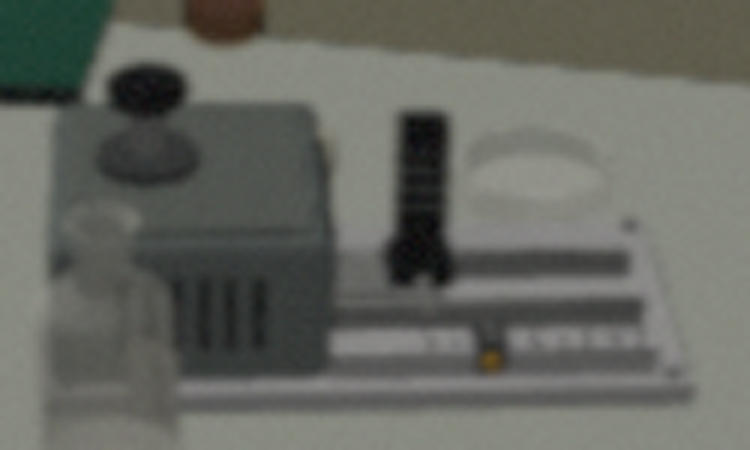

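The top crop shows the plunger head at (190,110), the front plate corners at about (168,566) and (396,497), and the rider at about (150,412). The pointer shows as a thin line at about (150–185,360). In the side crop the head is at (148,88), the grip top at (424,115), the pointer tip at about (430,295) and the rider at (490,340). Next I'll average several frames and fit the pose from these point features.

```bash
cat > h.py <<'E'
import numpy as np,cv2
from scipy.optimize import least_squares
def cam(arm,n):
    p=arm.camera_params(n);K=np.array([[p['fx'],0,p['cx']],[0,p['fy'],p['cy']],[0,0,1]]);return K,p['D'],p['T']
def proj(c,X):
    K,D,T=c;R=T[:3,:3].T
    return cv2.projectPoints(np.atleast_2d(X).astype(float),cv2.Rodrigues(R)[0],-R@T[:3,3],K,D)[0][:,0]
def ray(c,uv,z):
    K,D,T=c;d=cv2.undistortPoints(np.array(uv,float).reshape(-1,1,2),K,D)[:,0]
    d=np.c_[d,np.ones(len(d))]@T[:3,:3].T;o=T[:3,3]
    return o+d*((z-o[2])/d[:,2])[:,None]
def world(p,X):
    X=np.atleast_2d(X);c,s=np.cos(p[2]),np.sin(p[2])
    return np.c_[p[0]+c*X[:,0]-s*X[:,1],p[1]+s*X[:,0]+c*X[:,1],X[:,2]]
def local(p,W):
    W=np.atleast_2d(W);c,s=np.cos(p[2]),np.sin(p[2]);d=W[:,:2]-p[:2]
    return np.c_[c*d[:,0]+s*d[:,1],-s*d[:,0]+c*d[:,1]]
def avg(arm,n,k=8):
    return np.mean([arm.grab_frame(n).astype(float) for _ in range(k)],0)
E
python3 - <<'E'
from station import arm
from h import *
ct,cs=cam(arm,'top'),cam(arm,'side')
T=avg(arm,'top');S=avg(arm,'side');np.savez('a0.npz',T=T,S=S)
g=lambda I:I.astype(np.uint8).mean(2).astype(np.float32)
tc=lambda x,y:(280+(x+.5)/4.5-.5,135+(y+.5)/4.5-.5)
sc=lambda x,y:(220+(x+.5)/6-.5,175+(y+.5)/6-.5)
def blob(I,c,r,th):
    G=I.mean(2);v,u=np.mgrid[:420,:560];m=(np.hypot(u-c[0],v-c[1])<r)
    w=np.clip(th-G,0,20)*m
    return (w*u).sum()/w.sum(),(w*v).sum()/w.sum()
ht=blob(T,tc(190,110),9,60)
print('head',ht,T.mean(2)[int(ht[1]),int(ht[0])])
hs=blob(S,sc(148,88),9,50);print(hs)
pts=[(ct,(-190,65,10),tc(168,566)),(ct,(-190,-65,10),tc(396,497)),(ct,(15,0,106),ht),
 (cs,(-190,65,10),sc(690,388)),(cs,(15,0,106),hs),(cs,(-90,0,92),sc(424,115))]
def res(p,full=False):
    r=np.array([proj(c,world(p,np.array(X)/1e3))[0]-uv for c,X,uv in pts])
    return r if full else r.ravel()
p=least_squares(res,[.55,0,.2],loss='soft_l1').x
print(p);print(res(p,1).round(2));np.save('pose.npy',p)
for n,X in dict(grip=(-90,0,92),ptr=(-90,41,27.5),fl=(-52.5,60,73),bl=(52.5,60,73),br=(52.5,-60,73),head=(15,0,110)).items():
    W=world(p,np.array(X)/1e3)
    a,b=proj(ct,W)[0],proj(cs,W)[0]
    print(n,W.round(4),((a-[280,135]+.5)*4.5).round(),((b-[220,175]+.5)*6).round())
# rider views
for s in range(20,55,5):
    W=world(p,[-.09-s/1e3,.041,.0275]);a,b=proj(ct,W)[0],proj(cs,W)[0];print(s,((a-[280,135]+.5)*4.5).round(),((b-[220,175]+.5)*6).round())
E
```

```text
head (np.float64(321.40449931680655), np.float64(159.85629757954322)) 28.708333333333332
(np.float64(243.9835705499912), np.float64(189.99352779242076))
[ 0.61647162 -0.0057652   0.25354272]
[[-1.    0.58]
 [ 1.88 -0.03]
 [-0.02 -0.78]
 [ 1.    0.04]
 [-0.33 -0.44]
 [-0.29  0.63]]
grip [[ 0.5293 -0.0283  0.092 ]] [250. 326.] [423. 119.]
ptr [[0.5191 0.0113 0.0275]] [156. 365.] [427. 321.]
fl [[0.5506 0.0391 0.073 ]] [104. 292.] [333. 243.]
bl [[0.6522 0.0655 0.073 ]] [43. 89.] [ 44. 248.]
br [[ 0.6823 -0.0507  0.073 ]] [275.  24.] [50. 98.]
head [[ 0.631 -0.002  0.11 ]] [189. 108.] [145.  81.]
20 [167. 403.] [480. 320.]
25 [170. 413.] [493. 320.]
30 [173. 422.] [506. 319.]
35 [176. 431.] [519. 319.]
40 [178. 441.] [532. 319.]
45 [181. 450.] [546. 319.]
50 [184. 460.] [559. 318.]
```

```bash
python3 - <<'E'
import cv2,numpy as np
d=np.load('a0.npz')
def crop(I,u,v,w,h,f):
    c=np.clip((I[v:v+h,u:u+w,::-1]-10)*1.5,0,255).astype(np.uint8);return cv2.resize(c,None,fx=f,fy=f,interpolation=cv2.INTER_CUBIC)
a=crop(d['T'],296,195,76,68,7);b=crop(d['S'],270,205,70,45,8)[:, :]
W=max(a.shape[1],1)
cv2.imwrite('pics/ta.png',a)
cv2.imwrite('pics/sa.png',crop(d['S'],270,190,66,54,11))
E
```

```text
(no output)
```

View pics/ta.png

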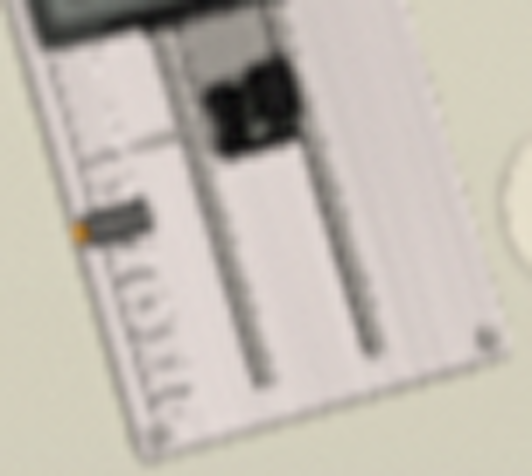

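View pics/sa.png

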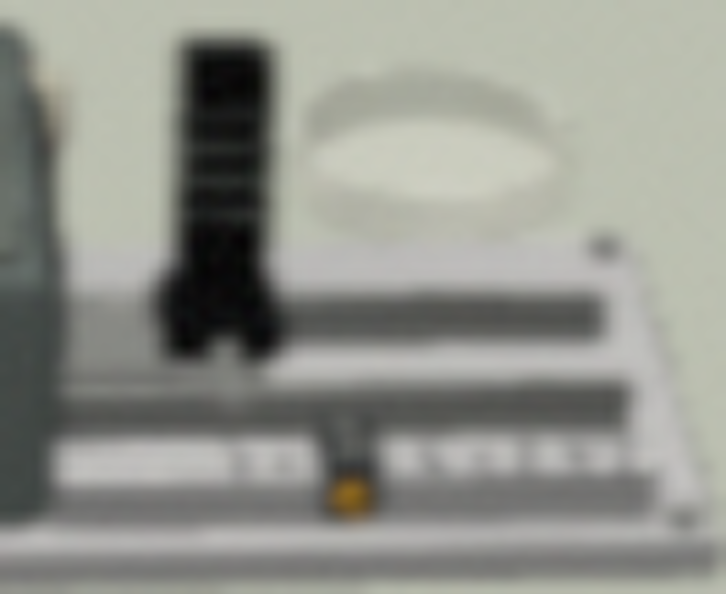

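The enlarged top view (7x, offset 296,195) puts the front plate corners at (140,458) and (508,358), the pointer tip at (128,147) and the rider centreline at about (150,213). The side view (11x, offset 270,190) puts the pointer tip at (232,400), the rider at (347,430) and the corner at (708,542). That makes the opening about 23 mm. I'll refit with these and work out the first move.

```bash
cat > fit.py <<'E'
from station import arm
from h import *
ct,cs=cam(arm,'top'),cam(arm,'side')
tc=lambda x,y:(296+(x+.5)/7-.5,195+(y+.5)/7-.5)
sc=lambda x,y:(270+(x+.5)/11-.5,190+(y+.5)/11-.5)
pts=[(ct,(-190,65,10),tc(140,458)),(ct,(-190,-65,10),tc(508,358)),(ct,(15,0,106),(321.4,159.86)),(ct,(-90,41,27.5),tc(128,147)),
 (cs,(-190,65,10),sc(708,542)),(cs,(-190,-65,10),sc(640,240)),(cs,(15,0,106),(243.98,190)),(cs,(-90,0,92),sc(225,43)),(cs,(-90,41,27.5),sc(232,400))]
# p: x,y,yaw + pixel bias per camera (calibration error)
def res(p,full=False):
    r=np.array([proj(c,world(p,np.array(X)/1e3))[0]+(p[3:5] if c is ct else p[5:7])-uv for c,X,uv in pts])
    return r if full else np.r_[r.ravel(),p[3:]/.8]
p=least_squares(res,[.61,0,.25,0,0,0,0],loss='soft_l1').x
print(p.round(4));print(res(p,1).round(2).tolist());np.save('pose.npy',p)
for n,c,uv,b in(('top',ct,tc(150,213),p[3:5]),('side',cs,sc(347,428),p[5:7])):
    print(n,local(p,ray(c,np.array(uv)-b,.0275)))
s=arm.get_state();y=s['ee_rot'][2];R=np.array([[np.cos(y),np.sin(y),0],[np.sin(y),-np.cos(y),0],[0,0,-1]])
for n,X in dict(plunger=(.015,0,.13),grip=(-.09,0,.13)).items():
    W=world(p,X)[0];print(n,W,'tool shift',(R.T@(W-s['eef_pos'])).round(4))
print('turn',y-(p[2]-np.pi))
E
python3 fit.py
```

```text
[ 0.6167 -0.0069  0.2409 -0.2552  0.0662  0.0134 -0.394 ]
[[-0.5, 0.87], [0.7, -0.1], [0.35, -0.85], [-0.08, -0.02], [1.45, 0.38], [-0.52, -0.41], [-0.28, -1.11], [0.0, 0.53], [-0.12, 1.67]]
top [[-0.11274186  0.03989242]]
side [[-0.11364379  0.045392  ]]
plunger [ 0.63124614 -0.00332676  0.13      ] tool shift [-0.5809  0.428   0.0966]
grip [ 0.52927778 -0.0283758   0.13      ] tool shift [-0.4772  0.4443  0.0966]
turn 0.15591012933736748
```

Call:
send_path([
  [0, -0.58, 0.428, 0, 0.15],
  [0, -0.58, 0.428, 0, 0.15],
  [0, -0.58, 0.428, 0, 0.15],
  [0, -0.58, 0.428, 0, 0.15],
  [0, -0.58, 0.428, 0, 0.15],
  [0, -0.58, 0.428, 0, 0.15],
  [0, -0.58, 0.428, 0, 0.15],
  [0, -0.58, 0.428, 0, 0.15],
  [0, -0.58, 0.428, 0, 0.15],
  [0, -0.58, 0.428, 0, 0.15],
  [0, -0.58, 0.428, 0, 0.15],
  [0, -0.58, 0.428, 0, 0.15],
  [0, -0.58, 0.428, 0, 0.15],
  [0, -0.58, 0.428, 0, 0.15],
  [0, -0.58, 0.428, 0, 0.15],
  [0, -0.58, 0.428, 0, 0.15],
  [0, -0.58, 0.428, 0.04, 0.15],
  [0, -0.58, 0.428, 0.08, 0.15],
  [0, -0.58, 0.428, 0.085, 0.15],
  [0, -0.58, 0.428, 0.085, 0.15],
], grip_n=20)

```text
t: 2.57
eef_pos: [0.6278, -0.0024, 0.1358]
ee_rot: [3.141, -0.009, -2.894]
force: [-1.3, -1.6, -0.0]
width: 0.0005
gripper_force: 0.0
```

Call:
send_path([
  [0, -0.003, -0.002, 0.01, 0],
  [0, -0.003, -0.002, 0.02, 0],
  [0, -0.003, -0.002, 0.026, 0],
  [0, -0.003, -0.002, 0.032, 0],
  [0, -0.003, -0.002, 0.032, 0],
  [0, -0.003, -0.002, 0.032, 0],
])

```text
t: 3.07
eef_pos: [0.634, -0.0055, 0.1104]
ee_rot: [-3.141, 0.001, -2.895]
force: [-0.3, -1.1, 0.6]
width: 0.0005
gripper_force: 0.2
```

```bash
python3 - <<'E'
from station import arm;import cv2
cv2.imwrite('pics/sp.png',cv2.resize(arm.grab_frame('side')[130:260,190:350,::-1],None,fx=4.5,fy=4.5,interpolation=cv2.INTER_CUBIC))
E
```

```text
(no output)
```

View pics/sp.png

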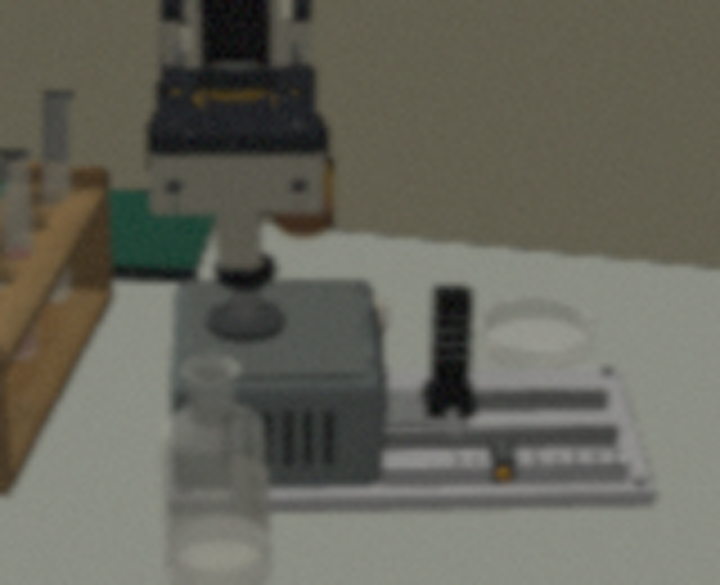

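The side view shows the closed fingertips on the plunger head at (242,265), roughly centred. I'll press further in steps.

Call:
send_path([
  [0, 0.001, -0.001, 0.004, 0],
  [0, 0.001, -0.001, 0.007, 0],
  [0, 0.001, -0.001, 0.007, 0],
  [0, 0.001, -0.001, 0.007, 0],
])

```text
t: 3.45
eef_pos: [0.6339, -0.0059, 0.1031]
ee_rot: [-3.141, 0.002, -2.894]
force: [2.2, 0.0, 3.5]
width: 0.0003
gripper_force: 1.9
```

Call:
send_path([
  [0, 0, 0, 0.003, 0],
  [0, 0, 0, 0.003, 0],
  [0, 0, 0, 0.003, 0],
  [0, 0, 0, 0.003, 0],
])

```text
t: 3.78
eef_pos: [0.6337, -0.0059, 0.1]
ee_rot: [-3.141, 0.001, -2.895]
force: [3.8, 0.6, 3.3]
width: 0.0008
gripper_force: 2.2
```

Call:
send_path([
  [0, 0, 0, 0.003, 0],
  [0, 0, 0, 0.004, 0],
  [0, 0, 0, 0.004, 0],
  [0, 0, 0, 0.004, 0],
])

```text
t: 4.12
eef_pos: [0.6337, -0.0059, 0.0963]
ee_rot: [-3.141, 0.001, -2.894]
force: [2.5, 0.9, 6.9]
width: 0.0002
gripper_force: 3.6
```

Call:
send_path([
  [0, 0, 0, 0.002, 0],
  [0, 0, 0, 0.002, 0],
  [0, 0, 0, 0.002, 0],
  [0, 0, 0, 0.002, 0],
])

```text
t: 4.45
eef_pos: [0.6339, -0.0059, 0.0961]
ee_rot: [-3.141, 0.003, -2.894]
force: [-3.5, 2.5, 18.3]
width: 0.0005
gripper_force: 9.6
```

The stop is reached: z stalls at 0.096 while the force rises to 18 N. Now I'll release straight up, then move over the grip with the fingers open.

Call:
send_path([
  [0, 0, 0, -0.02, 0],
  [0, 0, 0, -0.05, 0],
  [0, 0, 0, -0.05, 0],
  [0.088, 0.04, 0.002, -0.05, 0],
  [0.088, 0.08, 0.004, -0.05, 0],
  [0.088, 0.107, 0.004, -0.05, 0],
  [0.088, 0.107, 0.004, -0.05, 0],
  [0.088, 0.107, 0.004, -0.05, 0],
  [0.088, 0.107, 0.004, -0.05, 0],
  [0.088, 0.107, 0.004, -0.05, 0],
])

```text
t: 5.28
eef_pos: [0.5285, -0.0283, 0.1432]
ee_rot: [3.142, -0.001, -2.895]
force: [0.2, 0.6, -0.9]
width: 0.0414
gripper_force: 0.0
```

```bash
python3 - <<'E'
from station import arm;import cv2
from h import *
T=avg(arm,'top',4);S=avg(arm,'side',4);np.savez('a1.npz',T=T,S=S)
a=np.load('a0.npz')
for n,I,c in(('top',T,(321.4,159.86)),('side',S,(243.98,190))):
    u,v=map(int,c);print(n,'head change',np.abs(I-a[n[0].upper()])[v-7:v+8,u-7:u+8].mean())
print(arm.get_state()['eef_pos'],arm.get_state()['ee_rot'])
cv2.imwrite('pics/sg.png',cv2.resize(np.hstack([S[150:250,220:350,::-1],T[140:240,270:400,::-1]]).astype(np.uint8),None,fx=3,fy=3,interpolation=cv2.INTER_CUBIC))
E
```

```text
top head change 46.645
side head change 1.8433333333333333
[ 0.52838024 -0.02831046  0.14332792] [-3.14156657e+00 -4.98049827e-04 -2.89482417e+00]
```

View pics/sg.png

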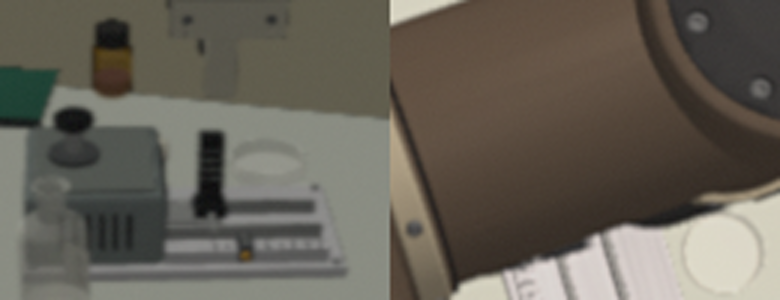

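The side view shows the plunger up again (head patch unchanged from the start) and the fingers above the grip, which is at (210,135). Now I'll descend and close.

Call:
send_path([
  [0.088, 0, 0, 0, 0],
  [0.088, 0, 0, 0, 0],
  [0.088, 0, 0, 0, 0],
  [0.088, 0, 0, 0.03, 0],
  [0.088, 0, 0, 0.06, 0],
  [0.088, 0, 0, 0.085, 0],
  [0.088, 0, 0, 0.085, 0],
  [0.088, 0, 0, 0.085, 0],
  [0.088, 0, 0, 0.085, 0],
])

```text
t: 6.43
eef_pos: [0.5293, -0.0282, 0.0598]
ee_rot: [-3.141, 0.001, -2.894]
force: [-0.0, 0.3, 0.7]
width: 0.0878
gripper_force: 0.0
```

Call:
send_path([
  [0, 0, 0, 0, 0],
  [0, 0, 0, 0, 0],
  [0, 0, 0, 0, 0],
  [0, 0, 0, 0, 0],
  [0, 0, 0, 0, 0],
  [0, 0, 0, 0, 0],
  [0, 0, 0, 0, 0],
  [0, 0, 0, 0, 0],
  [0, 0, 0, 0, 0],
  [0, 0, 0, 0, 0],
  [0, 0, 0, 0, 0],
  [0, 0, 0, 0, 0],
], grip_n=35)

```text
t: 7.43
eef_pos: [0.5286, -0.0296, 0.0586]
ee_rot: [-3.14, -0.001, -2.894]
force: [10.4, -23.9, -10.2]
width: 0.0139
gripper_force: 35.0
```

The grip is held at 13.9 mm. A side load of about 25 N shows the grasp is off-centre, so I'll relieve it and then pull 20 mm.

Call:
send_path([
  [0, 0, -0.0015, 0, 0],
  [0, 0, -0.0015, 0, 0],
  [0, 0, -0.0015, 0, 0],
])

```text
t: 7.68
eef_pos: [0.5287, -0.03, 0.0585]
ee_rot: [-3.141, -0.0, -2.895]
force: [1.3, -2.6, -1.2]
width: 0.0142
gripper_force: 35.0
```

Call:
send_path([
  [0, 0.005, 0, 0, 0],
  [0, 0.01, 0, 0, 0],
  [0, 0.015, 0, 0, 0],
  [0, 0.02, 0, 0, 0],
  [0, 0.02, 0, 0, 0],
  [0, 0.02, 0, 0, 0],
])

```text
t: 8.18
eef_pos: [0.5102, -0.0347, 0.0586]
ee_rot: [-3.141, 0.002, -2.894]
force: [6.1, -3.4, -7.1]
width: 0.0137
gripper_force: 35.0
```

```bash
python3 - <<'E'
from station import arm;import cv2
from h import *
S=avg(arm,'side',10);np.savez('a2.npz',S=S)
s=arm.get_state();print(s['eef_pos'],s['ee_rot'],s['force'],s['width'])
p=np.load('pose.npy');print(local(p,s['eef_pos']),local(p,[.5286,-.0296,0]))
def crop(I,u,v,w,h,f):
    c=np.clip((I[v:v+h,u:u+w,::-1]-10)*1.5,0,255).astype(np.uint8);return cv2.resize(c,None,fx=f,fy=f,interpolation=cv2.INTER_CUBIC)
cv2.imwrite('pics/s2.png',crop(S,280,205,45,36,16))
E
```

```text
[ 0.51054877 -0.03459314  0.05858312] [-3.14107318e+00  2.03266225e-03 -2.89425772e+00] [ 6.73817032 -4.01154867 -6.27771704] 0.013384479711707887
[[-0.10967148 -0.00156979]] [[-0.09095026 -0.00102716]]
```

View pics/s2.png

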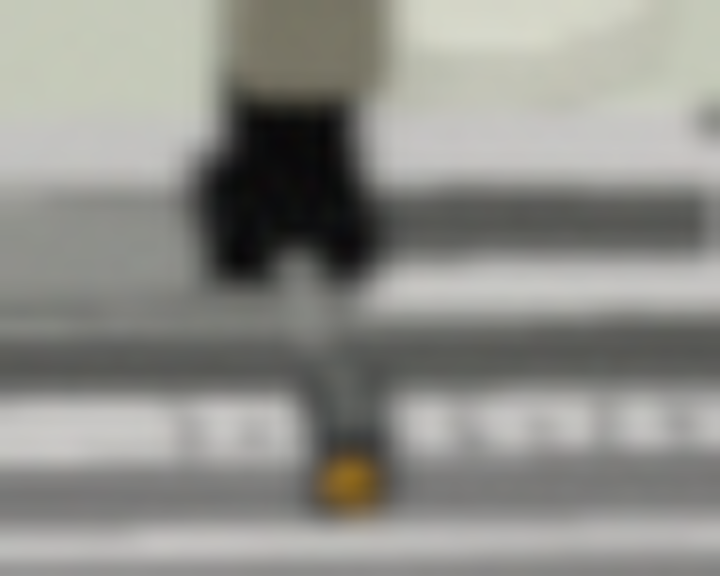

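The side crop (16x, offset 280,205) shows the pointer running from (297,255) to about (318,345), and the bright mark line from about (343,380) to (352,430). The pointer is still a few mm short of the mark. I'll measure it with ridge columns cast onto z = 0.0275.

```bash
cat > m.py <<'E'
import sys
from station import arm
from h import *
c=cam(arm,'side');p=np.load('pose.npy');b=p[5:7]
def meas(S):
    G=S.mean(2);u=np.arange(560)
    for n,x0,rows in(('ptr',None,range(221,227)),('mark',301.4,range(228,233))):
        for v in rows:
            if n=='ptr': x0=298.3+(v-221)*.22+OFF
            k=np.arange(round(x0)-3,round(x0)+4);g=G[v,k]
            up=np.linspace(k[0],k[-1],61);gi=np.interp(up,k,g)
            gg=cv2.GaussianBlur(gi[None],(0,0),4)[0]
            j=[i for i in range(1,60) if gg[i]>gg[i-1] and gg[i]>=gg[i+1]]
            L=[(up[i].round(2),(local(p,ray(c,[up[i],v]-b,.0275))[0]*1e3).round(1).tolist()) for i in j]
            print(n,v,L,g.round().astype(int))
OFF=float(sys.argv[2]) if len(sys.argv)>2 else 0
meas(np.load(sys.argv[1])['S'])
E
python3 m.py a2.npz; for s in 1; do python3 - <<'E'
from station import arm
from h import *
c=cam(arm,'side');p=np.load('pose.npy')
for x in(-.109,-.113):print(x,[(proj(c,world(p,[x,y,.0275]))[0]+p[5:7]).round(2).tolist() for y in(.01,.03,.041,.05,.061)])
E
done
```

```text
ptr 221 [(np.float64(298.1), [-109.9, 12.0])] [22 35 63 77 68 43 30]
ptr 222 [(np.float64(298.2), [-109.7, 16.6])] [52 73 88 83 64 57 71]
ptr 223 [(np.float64(298.4), [-109.8, 21.1])] [79 86 95 94 85 83 98]
ptr 224 [(np.float64(298.7), [-110.0, 25.6])] [ 89  92  97  98  92  91 100]
ptr 225 [(np.float64(298.6), [-109.4, 30.1])] [90 90 94 95 90 86 88]
ptr 226 [(np.float64(298.9), [-109.7, 34.5])] [77 77 82 85 81 74 73]
mark 228 [(np.float64(300.8), [-113.2, 43.4])] [69 66 71 74 68 64 69]
mark 229 [(np.float64(301.1), [-113.4, 47.8])] [81 65 66 73 69 68 82]
mark 230 [] [103  73  65  72  71  74  97]
mark 231 [(np.float64(301.4), [-113.3, 56.4])] [115  82  63  66  65  69  97]
mark 232 [] [115  83  56  52  51  57  86]
-0.109 [[297.64, 220.56], [298.42, 224.98], [298.87, 227.47], [299.23, 229.54], [299.69, 232.11]]
-0.113 [[299.35, 220.54], [300.17, 224.96], [300.62, 227.45], [301.0, 229.52], [301.47, 232.09]]
```

The pointer is at x = -109.75 mm and the mark at -113.3 mm, so 3.6 mm remains.

Call:
send_path([
  [0, 0.0035, 0, 0, 0],
  [0, 0.0035, 0, 0, 0],
  [0, 0.0035, 0, 0, 0],
  [0, 0.0035, 0, 0, 0],
  [0, 0.0035, 0, 0, 0],
  [0, 0.0035, 0, 0, 0],
])

```text
t: 9.18
eef_pos: [0.5072, -0.0355, 0.0586]
ee_rot: [-3.141, 0.002, -2.894]
force: [7.5, -4.1, -7.0]
width: 0.0141
gripper_force: 35.0
```

```bash
python3 - <<'E'
from station import arm
from h import *
np.savez('a3.npz',S=avg(arm,'side',16))
s=arm.get_state();print(s['eef_pos'],s['force'],local(np.load('pose.npy'),s['eef_pos']))
E
python3 m.py a3.npz 1.6
```

```text
[ 0.50718483 -0.03545526  0.05855267] [ 7.07724575 -3.28027874 -7.42333737] [[-0.11314396 -0.00160451]]
ptr 221 [(np.float64(299.4), [-112.9, 12.1])] [31 53 75 71 50 32 31]
ptr 222 [(np.float64(299.4), [-112.5, 16.7])] [51 68 86 83 66 55 62]
ptr 223 [(np.float64(299.6), [-112.5, 21.2])] [78 83 92 94 86 82 95]
ptr 224 [(np.float64(300.1), [-113.3, 25.7])] [ 90  94  98  95  92 100 110]
ptr 225 [(np.float64(300.2), [-113.1, 30.2])] [88 91 96 93 88 87 88]
ptr 226 [(np.float64(300.3), [-112.9, 34.6])] [75 78 87 84 76 73 73]
mark 228 [(np.float64(300.9), [-113.4, 43.4])] [69 65 71 75 68 63 68]
mark 229 [(np.float64(301.1), [-113.4, 47.8])] [82 65 66 73 69 68 81]
mark 230 [] [103  72  64  72  72  74  97]
mark 231 [] [114  81  62  67  66  69  96]
mark 232 [] [115  82  56  52  51  57  86]
```

Call:
send_path([
  [0, 0.0004, 0, 0, 0],
  [0, 0.0004, 0, 0, 0],
  [0, 0.0004, 0, 0, 0],
  [0, 0.0004, 0, 0, 0],
  [0, 0.0004, 0, 0, 0],
  [0, 0.0004, 0, 0, 0],
])

```text
t: 10.48
eef_pos: [0.5068, -0.0355, 0.0585]
ee_rot: [-3.141, 0.002, -2.894]
force: [6.7, -3.9, -7.1]
width: 0.0137
gripper_force: 35.0
```

```bash
python3 - <<'E'
from station import arm
from h import *
np.savez('a4.npz',S=avg(arm,'side',30))
s=arm.get_state();print(s['t'],s['force'],local(np.load('pose.npy'),s['eef_pos']))
E
python3 m.py a4.npz 1.8
```

```text
11.9833 [ 6.4048383  -4.59138299 -6.83219277] [[-0.11346832 -0.00157779]]
ptr 221 [(np.float64(299.6), [-113.4, 12.1])] [26 47 71 72 53 33 32]
ptr 222 [(np.float64(299.7), [-113.2, 16.7])] [49 63 84 87 71 56 61]
ptr 223 [(np.float64(299.9), [-113.2, 21.2])] [ 81  90  95  89  82  90 112]
ptr 224 [(np.float64(300.4), [-113.9, 25.7])] [ 89  92  98  97  93  96 106]
ptr 225 [(np.float64(300.5), [-113.8, 30.2])] [88 90 95 95 90 86 87]
ptr 226 [(np.float64(300.4), [-113.1, 34.6])] [75 78 85 84 78 74 73]
mark 228 [(np.float64(300.9), [-113.4, 43.4])] [68 65 71 74 68 63 68]
mark 229 [(np.float64(301.1), [-113.4, 47.8])] [81 66 66 73 69 67 82]
mark 230 [] [103  72  64  73  72  74  97]
mark 231 [] [114  81  63  66  66  69  96]
mark 232 [] [115  83  56  52  51  57  86]
```

The pointer averages -113.4 mm against the mark at -113.4 mm, and it is steady. Handing in.

```bash
python3 -c "
from station import arm
print(arm.job_done())"
```

```text
the job is handed in; nothing more can be done
None
```

I pressed the plunger to its stop and it came fully up again with the slide still in. I then pulled the slide out about 23.4 mm, level with the mark to within what the camera shows, and handed the job in while holding it there steadily; the rider did not move, and I saw no contact with the timer, dish or bottle but did not check them separately at the end.

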